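# Feed one heat sink out of the bench dispenser

## Task

Swing the dispenser's front door wide open. Then swing the sprung advance lever all the way to its stop, once, and let it go so that it springs fully home and a single heat sink is left lying on the apron in front of the outlet. Leave the door open, the other two heat sinks in the magazine, and the things standing around the dispenser where they are.

Things in the scene. Friction and masses are not known exactly. Their poses are not given: they have to be found in the camera images.
- dispenser: Grey sheet-metal heat-sink dispenser fixed to the bench: open-topped magazine with a front door, apron before it, side cabin with lever. Origin on the bench under the middle of the magazine's front wall; z up, -x points out of the outlet (roughly to the robot), +y to the lever's side. In this frame (mm): magazine x 0..70, y -48..48, top z 150; cover behind it x 70..168, top z 62.
- door (a joint): Angle of the aluminium front door (122 wide, 136 tall, 6 thick, top edge at z 156; hinge on the -y side): 0 shut, grows as its free +y edge swings out to -x and round to -y, anticlockwise from above; stop at 1.9. No latch or spring, light friction: it stays where left. May start up to 0.2 ajar. Shut, it blocks the outlet.
- door_handle (a point): Top end of the door's handle, 158 mm above the bench: upright round black bar, 12 mm thick, 82 mm long (z 76..158), its axis 38 mm off the door's face on two stand-offs of the same thickness at its ends, near the free edge, 114 mm from the hinge axis. The point turns with the door (axes as the dispenser's when shut).
- door_hinge (a point): Fixed point on the door's vertical hinge axis, at the door's lower edge; axes as the dispenser's.
- lever (a joint): Angle of the sprung advance lever about its upright pivot: 0 home, 1.1 at the stop, anticlockwise from above: the grip starts beside the cabin on +y and swings towards -x. About 4 N at the grip at first, up to 12 N near the stop. It drives a pusher (73 mm per rad) that feeds the lowest heat sink out; only a full swing clears the outlet. Let go, it springs home in 1 to 2 s and the stack drops.
- lever_grip (a point): Top of the lever's grip, 192 mm above the bench: an upright round black plastic post, 16 mm thick and 62 mm tall (z 130..192), standing on the end of a flat steel arm (20 wide, 7 thick, z 123..130), 95 mm from the pivot axis. Turns with the lever.
- lever_pivot (a point): Fixed point on the lever's vertical pivot axis, 123 mm above the bench, at dispenser x 50, y 100; axes as the dispenser's. At home the arm points along +y. The solid side cabin below it spans dispenser x 0..150, y 50..154, top z 110.
- sink0: Lowest heat sink in the magazine, the one to be fed out: finned aluminium block 60 (x) by 80 (y) by 22 (z) mm, about 0.1 kg; origin at the middle of its underside. It starts 34 mm behind the magazine's front wall (dispenser x +34).
- sink1: Second heat sink, lying on the first; the same size. To stay in the magazine.
- sink2: Top heat sink; the same size. To stay in the magazine.
- multimeter: Bystander: yellow multimeter lying on its back, 150 by 78 by 36 mm, origin under its middle.
- spool: Bystander: standing grey metal solder spool, 64 mm across, 60 mm tall, origin under its middle.
- carton: Bystander: plain cardboard box 100 by 70 by 50 mm, origin under its middle.
- apron (a point): Middle of the flat apron's top, 12 mm above the bench, where the heat sink must end up (dispenser x -65, y 0); axes as the dispenser's. Apron x -130..0, y -62..62, with a 6 mm high, 5 mm wide lip along its front edge (x -130). The outlet slot under the front wall is 28 mm high, from z 12 to z 40.
There are look-alikes about, which are no part of the job. Leave any red look-alike of the sink2 alone.

How it is judged (in metres and radians):
On the way, in this order (a step that is already met when the one before it is completed fails the run):
1. the door is swung wide open (1.3 rad or more) while the lever is still at home and no heat sink has been fed (value of joint door above 1.3 rad and value of joint lever below 0.15 rad and x of sink0 in the frame of dispenser above 0.015 m), for 0.1 s.
2. the lever is swung to its stop (within 0.07 rad) (value of joint lever above 1.03 rad), for 0.1 s.
3. the lever is let go and has sprung home (within 0.08 rad) (value of joint lever below 0.08 rad and contact force between the fingers and lever below 0.1 N), for 0.2 s.
At the end, for the whole second after the job is handed in: The door stands open by at least 1.3 rad; the lever is home within 0.08 rad; the first heat sink lies flat and still on the apron, its middle 34 to 110 mm in front of the magazine's front wall and within 30 mm of the apron's centre line; the other two are in the magazine, dropped by one place (value of joint door above 1.3 rad and value of joint lever below 0.08 rad and x of sink0 in the frame of dispenser between -0.11 and -0.034 m and y of sink0 in the frame of dispenser between -0.03 and 0.03 m and height (world z) of sink0 between 0.006 and 0.02 m and angle between sink0's own z axis and vertical below 0.12 rad and linear speed of sink0 below 0.02 m/s and x of each of sink1, sink2 in the frame of dispenser above 0.015 m and height (world z) of sink1 below 0.03 m and height (world z) of sink2 below 0.06 m); the robot touches nothing.
It fails at once if a second heat sink is fed out or taken (x of any of sink1, sink2 in the frame of dispenser below 0 m or height (world z) of sink2 above 0.09 m).
It fails at once if a bystander is moved by more than 25 mm (distance of any of multimeter, spool, carton from where it was at the start of the episode above 0.025 m).
It also fails if it takes over 64 s, if anything falls off the work surface, if the arm or the gripper's body presses on something with over 40 N, if the wrist force passes 120 N, or if a joint passes its speed limit or range.

## Robot

A 7-joint arm with a two-finger parallel gripper is mounted at the origin on the work surface. World frame = base frame: x ahead of the robot, y to its left, z up, the work surface at z = 0. Lengths are in m, angles in degrees, forces in N, time in s.
With the tool pointing down it reaches from about 0.4 to 0.85 m from the base axis. Payload 4.5 kg.
Tool frame: the origin (TCP) lies on the centre line of the jaws, within the pads' length; the fingertips stand 19 mm ahead of it and the grasp point (between the pads) is the TCP; z points along the fingers, y is the line along which they close (so a half turn about z gives the same grasp; the last joint's range is limited). The gripper opens to 88 mm and grips with 3 to 60 N. Pads are 18 mm wide; open, the fingers measure 123 mm over their backs; the gripper's body (75 mm by 187 mm) begins 45 mm behind the grasp point.
Start: joints at [77.395, 39.483, -11.15, 89.685, 9.013, 51.709, -12.324], TCP at [0.157, -0.605, 0.258] pointing down, gripper open.
Joint ranges: [-172.22, 172.22], [-26.19, 119.32], [-84.43, 86.54], [7.71, 146.69], [-57.33, 237.33], [2.42, 119.75], [-152.13, 152.13]. Speed limits (degrees/s): [147.25, 147.25, 180, 180, 180, 180, 180].

## Interface

Orientations are given as a 3x3 rotation matrix whose columns are the frame's x, y, z axes.
In Python, from plant import manip gives the robot as it stands.
- The arm moves only by the tool play_rows, never from a script. Its argument "commands" is a list of rows, each a list of 6 numbers: the shift along the tool's x, y, z as a fraction of full scale, then the turn, a rotation vector about the tool's x, y, z as a fraction of full scale. In form: [[tx, ty, tz, rx, ry, rz], ...]. A call has 1 to 8 rows; each row is the pose to reach, as a shift and turn from the pose commanded when the call began, along the tool's axes at that moment; what a row does not reach only later rows make up. Full scale, the value 1, is 0.15 m for a shift and 120 degrees for a turn. A row lasts 1/8 s, in which the tool goes at most 62.5 mm and 10.7 degrees, less where a joint would pass 70% of its speed; a pose out of reach is approached as far as the arm can. A call with a number of a shift or a turn outside -1 to 1 is refused whole. A call with a gripper value outside its range is refused whole. "gripper" is the opening, from -1 (shut) to 1 (fully open), set as the call begins (left out, the last holds). The fingers move at their own pace and stop on an object; "squeeze" is the grip in N (left out, the last holds). Time passes only in rows, so rows that repeat a pose let the fingers close. It gives the time, the measured TCP pose, the force, the opening and the grip force at its end, in the units of the state.
- manip.observe(): the state, without advancing time (a new reading comes with each control period).
- manip.camera(name): name is "side" or "top"; returns (picture, depth): 400x640x3 uint8, red, green, blue; 400x640 float32, m along the optical axis (not along the pixel's ray), 0 where there is no reading.
- manip.calibration(name): a dict with "K" (3x3 intrinsics, pixels), "pose" (4x4, takes a point from camera to world coordinates). Camera axes: x right, y down, z forward; pixel columns grow to the right and rows downward; lengths in m; the calibration is good to about 2 mm. A picture is of the moment at which its call begins. calibration takes no time and is no camera call.
- manip.sign_off(): hands the job in; it is judged then, once.
The state is a dict: "time": time; "joint_positions": joint angles; "joint_velocities": joint speeds; "joint_efforts": joint torques, N m; "eef_pos": TCP position; "tool_rot": TCP orientation; "force": force on the tool from outside, world axes, zero at the start; "ft_torque": the same for the moment, N m; "width": finger opening in m; "gripper_force": force on a finger pad.
Only numpy, scipy, OpenCV 4.12 (cv2) and the standard library are available. Lean on these libraries where they do the work, as an engineer would, in place of code of your own. Each camera call takes 0.05 s, during which the arm holds its last target. There are 200 camera calls.

## Working session

There is one attempt and no reset: what is moved stays moved. The work goes in short steps, Python scripts to look and compute and a tool call to move; the robot and the scene stay as the last step left them, time stands still between calls to the robot, and variables do not carry over. Pictures are saved under pics/ and viewed, at most 10 in all, crops included, and the job is handed in when it is done.

Besides the shell and the picture viewer there is one more tool, called after "Call:" by a JSON object that holds its "method" and its "body", one argument or row to a line. play_rows: Moves the arm, as the interface text tells. Shift numbers are shares of 0.15 m and turn numbers shares of 120 degrees, none past 1 either way. Its arguments: {"type":"object","properties":{"commands":{"type":"array","items":{"type":"array","items":{"type":"number"}}},"gripper":{"type":"number"},"squeeze":{"type":"number"}},"required":["commands"]}

```bash
mkdir -p pics; cat > h.py <<'E'
import numpy as np, cv2
from plant import manip
def snap(n,tag):
    im,d=manip.camera(n); cv2.imwrite(f'pics/{tag}.png',im[:,:,::-1]); np.save(f'pics/{tag}.npy',d); return im,d
def world(n,d):
    c=manip.calibration(n);K=np.array(c['K']);T=np.array(c['pose'])
    v,u=np.mgrid[:d.shape[0],:d.shape[1]]
    p=np.stack([(u-K[0,2])/K[0,0]*d,(v-K[1,2])/K[1,1]*d,d],-1)
    w=p@T[:3,:3].T+T[:3,3]; w[d==0]=np.nan; return w
E
python3 - <<'E'
from h import *
np.set_printoptions(precision=3,suppress=True)
for n in('side','top'):
    snap(n,n+'0'); c=manip.calibration(n); print(n,c['K'],c['pose'])
s=manip.observe();print(s['tool_rot'],s['eef_pos'],s['force'],s['time'],s['width'])
a=[cv2.imread(f'pics/{n}0.png') for n in('side','top')]
E
```

```text
side [[371.808   0.    312.027]
 [  0.    371.808 200.55 ]
 [  0.      0.      1.   ]] [[ 0.896 -0.267  0.355  0.306]
 [-0.444 -0.557  0.702 -0.691]
 [ 0.011 -0.786 -0.618  0.692]
 [ 0.     0.     0.     1.   ]]
top [[511.186   0.    321.121]
 [  0.    511.186 200.24 ]
 [  0.      0.      1.   ]] [[-0.009 -0.998  0.058  0.578]
 [-1.     0.01   0.015 -0.031]
 [-0.016 -0.058 -0.998  1.424]
 [ 0.     0.     0.     1.   ]]
[[ 0.968  0.251 -0.001]
 [ 0.251 -0.968  0.002]
 [-0.    -0.002 -1.   ]] [ 0.157 -0.604  0.257] [-0.083  0.298 -0.191] 0.1 0.08805766451476503
```

View pics/top0.png

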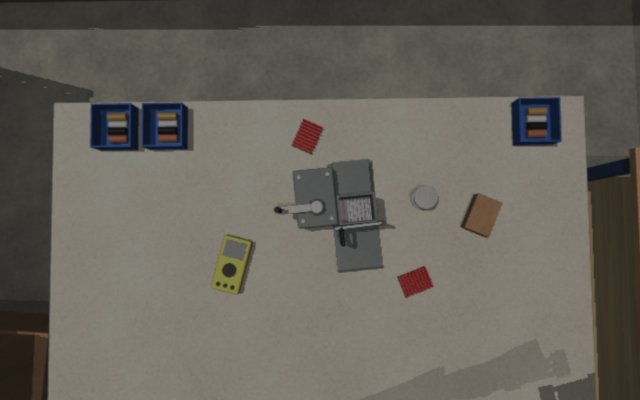

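View pics/side0.png

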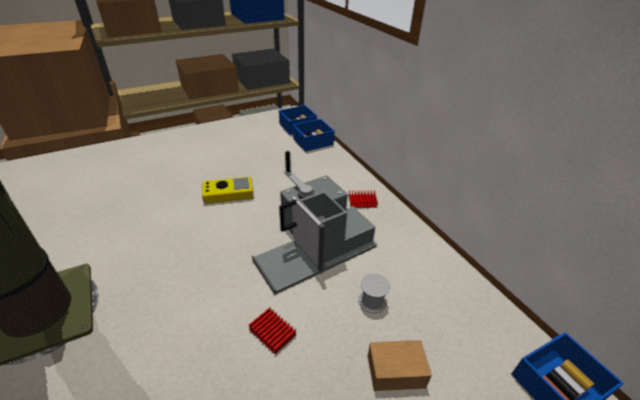

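The top view shows the dispenser at about (345,215), with the lever grip at (278,210), door handle at (342,237), and apron at (358,250). Bystanders are the meter (232,265), spool (425,197) and carton (482,215). The red sinks at (307,135) and (415,281) are look-alikes. The side view shows the handle at (287,215) and the grip at (288,162).

```bash
cat > m.py <<'E'
from h import *
from scipy.optimize import minimize
np.set_printoptions(precision=4,suppress=True)
W={n:world(n,np.load(f'pics/{n}0.npy')) for n in('side','top')}
P={n:w.reshape(-1,3) for n,w in W.items()}
I={n:cv2.imread(f'pics/{n}0.png').astype(int).reshape(-1,3) for n in W}
def sel(n,z0,z1,c,r):
    p=P[n];return (p[:,2]>z0)&(p[:,2]<z1)&(np.hypot(p[:,0]-c[0],p[:,1]-c[1])<r)
c=W['top'][215,345,:2];print('c',c)
for nm,z0,z1 in(('cabin',.103,.116),('cover',.055,.069),('apron',.007,.018)):
    p=P['top'][sel('top',z0,z1,c,.22)]
    r=cv2.minAreaRect((p[:,:2]*1000).astype(np.float32));print(nm,len(p),r,np.median(p[:,2]))
g=W['top'][210,278];hd=W['top'][237,342];print('grip px',g,'handle px',hd)
for n in W:
    dark=I[n].max(1)<60
    for nm,z0,z1,cc in(('grip',.165,.21,g),('handle',.135,.175,hd)):
        s=sel(n,z0,z1,cc[:2],.05)&dark; p=P[n][s]; print(n,nm,len(p),p.mean(0) if len(p) else '',p.max(0) if len(p) else '', p.min(0) if len(p) else '')
p=P['top'][sel('top',.150,.160,c,.15)&(I['top'].max(1)>=60)];print('door top edge / mag',len(p))
vx,vy,x0,y0=cv2.fitLine((p[:,:2]).astype(np.float32),cv2.DIST_HUBER,0,.01,.01).ravel();print(vx,vy,x0,y0,p.min(0),p.max(0))
E
python3 m.py
python3 - <<'E'
import cv2
a=cv2.imread('pics/top0.png')[150:290,250:450]; b=cv2.imread('pics/side0.png')[140:300,230:400]
a=cv2.resize(a,None,fx=2.8,fy=2.8,interpolation=2)[:300*1+92];b=cv2.resize(b,(417,392),interpolation=2)
import numpy as np;cv2.imwrite('pics/crop0.png',cv2.resize(np.hstack([a,b]),(800,321)))
E
```

```text
c [ 0.617  -0.0733]
cabin 1989 ((663.8720703125, -51.70759582519531), (154.6804656982422, 222.15150451660156), 1.627530574798584) 0.10936317492245351
cover 1785 ((680.7110595703125, -168.0157470703125), (179.78590393066406, 238.59701538085938), 4.904829978942871) 0.06135920947709361
apron 1981 ((621.9114379882812, -69.40695190429688), (403.1131591796875, 411.683349609375), 61.25996017456055) 0.011524749807447998
grip px [0.6275 0.0917 0.1909] handle px [ 0.5605 -0.063   0.1541]
side grip 38 [0.6261 0.088  0.1786] [0.6305 0.0926 0.1921] [0.6216 0.0839 0.1651]
side handle 112 [ 0.5594 -0.0681  0.1509] [ 0.6091 -0.0598  0.1587] [ 0.5379 -0.0748  0.1357]
top grip 33 [0.6287 0.0925 0.1884] [0.635  0.0993 0.196 ] [0.6228 0.0867 0.1662]
top handle 87 [ 0.5609 -0.0636  0.1561] [ 0.5828 -0.0558  0.1635] [ 0.5383 -0.0704  0.1482]
door top edge / mag 226
0.010003952 -0.99994993 0.5943237 -0.103315234 [ 0.5804 -0.1724  0.15  ] [ 0.6716 -0.0459  0.1599]
```

View pics/crop0.png

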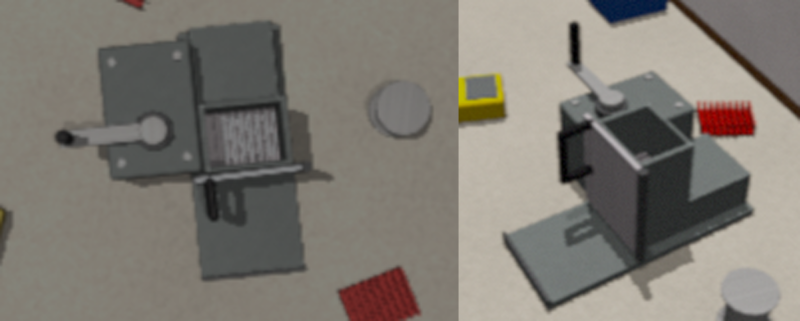

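The crop confirms it: the lever post is black on a steel arm (left) and the door is slightly ajar, with its handle at the free +y edge. Next I'll fit the dispenser's pose and the door angle.

```bash
cat > f.py <<'E'
exec(open('m.py').read().split("c=W['top']")[0])
def h(q):
    x,y=q.T*1000; z=np.zeros(len(q))
    def box(x0,x1,y0,y1,t): z[(x>x0)&(x<x1)&(y>y0)&(y<y1)]=t
    box(-130,0,-62,62,.012);box(0,150,50,154,.11);box(70,168,-48,48,.062);
    return z
A=P['top'];A=A[np.hypot(A[:,0]-.65,A[:,1]+.05)<.28]
A=A[A[:,2]<.118]
def cost(t):
    a=np.radians(t[2]);R=np.array([[np.cos(a),-np.sin(a)],[np.sin(a),np.cos(a)]])
    q=(A[:,:2]-t[:2]/1000)@R
    k=~((q[:,0]>-.01)&(q[:,0]<.075)&(abs(q[:,1])<.065))&~((q[:,0]>-.06)&(q[:,0]<.01)&(abs(q[:,1])<.075))
    return np.where(k,np.minimum(abs(A[:,2]-h(q)),.02),0.002).mean()
from scipy.optimize import differential_evolution as de
r=de(cost,[(550,670),(-150,-50),(-20,20)],seed=1,popsize=20,maxiter=80);print(r.x,r.fun)
x0,y0,yaw=r.x;a=np.radians(yaw);R=np.array([[np.cos(a),-np.sin(a)],[np.sin(a),np.cos(a)]]);o=np.array([x0,y0])/1000
w=lambda x,y:o+R@np.array([x,y])/1000
d=lambda p:(np.array(p)-o)@R*1000
print('pivot',w(50,100),'grip home',w(50,195),'hinge guess',w(0,-62))
print('grip meas in disp',d([.6287,.0925]),d([.6275,.0917]))
p=P['top'];s=(p[:,2]>.1525)&(p[:,2]<.160)&(np.hypot(p[:,0]-.6,p[:,1]+.1)<.09);q=np.array([d(v) for v in p[s][:,:2]]);col=I['top'][s].max(1)
q2=q[(col>90)&(q[:,0]<12)];print(len(q2),q2.min(0),q2.max(0),np.polyfit(q2[:,1],q2[:,0],1))
q3=q[col<50];print('handle',len(q3),q3.min(0),q3.max(0),q3.mean(0))
for n,(u,v) in dict(meter=(232,265),spool=(425,197),carton=(482,215)).items(): print(n,d(W['top'][v,u,:2]))
E
python3 f.py
```

```text
[ 596.5758 -104.6622    5.0524] 0.0030664737433814013
pivot [ 0.6376 -0.0006] grip home [0.6292 0.094 ] hinge guess [ 0.602  -0.1664]
grip meas in disp [ 49.3627 193.5671] [ 48.0969 192.8759]
81 [-11.3442 -67.4483] [-4.0244 59.9959] [-0.0251 -7.6322]
handle 67 [-52.1713  37.7796] [-9.8515 49.6992] [-30.9718  44.3378]
meter [-80.0772 344.3116]
spool [  50.5179 -188.0171]
carton [ -11.912  -336.1604]
```

Call:
{"method": "play_rows", "body": {
  "commands": [
    [0.855, -0.71, 0, 0, 0, 0],
    [0.855, -0.71, 0, 0, 0, 0],
    [0.855, -0.71, 0, 0, 0, 0],
    [0.855, -0.71, 0, 0, 0, 0]
  ],
  "gripper": 0.1,
  "squeeze": 10
}}

```text
time: 0.6
eef_pos: [0.2571, -0.4663, 0.2577]
tool_rot: [[0.966, 0.258, 0.001], [0.258, -0.966, 0.002], [0.001, -0.002, -1.0]]
force: [-0.7, -0.3, -0.1]
width: 0.0505
gripper_force: 0.0
```

Call:
{"method": "play_rows", "body": {
  "commands": [
    [0.855, -0.71, 0, 0, 0, 0],
    [0.855, -0.71, 0, 0, 0, 0],
    [0.855, -0.71, 0, 0, 0, 0],
    [0.855, -0.71, 0, 0, 0, 0]
  ]
}}

```text
time: 1.1
eef_pos: [0.3537, -0.3324, 0.2577]
tool_rot: [[0.967, 0.257, 0.001], [0.257, -0.967, 0.001], [0.001, -0.001, -1.0]]
force: [-0.7, -0.1, 0.2]
width: 0.0482
gripper_force: 0.0
```

Call:
{"method": "play_rows", "body": {
  "commands": [
    [0.855, -0.71, 0, 0, 0, 0],
    [0.855, -0.71, 0, 0, 0, 0],
    [0.855, -0.71, 0, 0, 0, 0],
    [0.855, -0.71, 0, 0, 0, 0]
  ]
}}

```text
time: 1.6
eef_pos: [0.4509, -0.198, 0.2576]
tool_rot: [[0.967, 0.255, 0.001], [0.255, -0.967, 0.0], [0.001, 0.0, -1.0]]
force: [0.3, -1.2, 0.2]
width: 0.0483
gripper_force: 0.0
```

Call:
{"method": "play_rows", "body": {
  "commands": [
    [0.7, -0.58, 0, 0, 0, 0.05],
    [0.7, -0.58, 0, 0, 0, 0.05],
    [0.7, -0.58, 0, 0, 0, 0.05],
    [0.7, -0.58, 0, 0, 0, 0.05],
    [0.7, -0.58, 0, 0, 0, 0.05]
  ]
}}

```text
time: 2.22
eef_pos: [0.5275, -0.092, 0.2575]
tool_rot: [[0.99, 0.144, -0.002], [0.144, -0.99, -0.002], [-0.002, 0.002, -1.0]]
force: [-0.3, -1.1, -0.1]
width: 0.0483
gripper_force: 0.0
```

```bash
cat > g.py <<'E'
exec(open('m.py').read().split("c=W['top']")[0])
for n,z0,z1 in(('top',.145,.17),('side',.09,.14),('side',.14,.165)):
    p=P[n];s=(p[:,2]>z0)&(p[:,2]<z1)&(p[:,0]>.525)&(p[:,0]<.557)&(p[:,1]>-.1)&(p[:,1]<-.03)&(I[n].max(1)<70)
    q=p[s];print(n,len(q),np.median(q,0),q.min(0),q.max(0))
p=P['top'];s=(p[:,2]>.15)&(p[:,2]<.162)&(abs(p[:,0]-.59)<.03)&(abs(p[:,1]+.1)<.08)&(I['top'].max(1)>90)
q=p[s];print('edge');print(q[np.argsort(q[:,1])][::6])
E
python3 g.py
```

```text
top 38 [ 0.5482 -0.0652  0.1563] [ 0.5382 -0.0704  0.1482] [ 0.5557 -0.0603  0.1634]
side 72 [ 0.5417 -0.071   0.1179] [ 0.5371 -0.0739  0.0903] [ 0.5481 -0.0678  0.1397]
side 54 [ 0.5457 -0.0701  0.1534] [ 0.5379 -0.0748  0.1404] [ 0.5567 -0.0613  0.1578]
edge
[[ 0.5966 -0.1724  0.1536]
 [ 0.5967 -0.1548  0.1564]
 [ 0.5919 -0.1473  0.1563]
 [ 0.5944 -0.1402  0.1538]
 [ 0.5896 -0.1328  0.1521]
 [ 0.5896 -0.1274  0.1578]
 [ 0.5921 -0.1201  0.1571]
 [ 0.5872 -0.1124  0.16  ]
 [ 0.5898 -0.1054  0.1543]
 [ 0.5899 -0.0982  0.1507]
 [ 0.585  -0.0929  0.1553]
 [ 0.5875 -0.0855  0.1551]
 [ 0.5876 -0.0781  0.1558]
 [ 0.5851 -0.0731  0.157 ]
 [ 0.5852 -0.0657  0.1563]
 [ 0.5829 -0.0534  0.1522]
 [ 0.5804 -0.0483  0.1556]]
```

Call:
{"method": "play_rows", "body": {
  "commands": [
    [0.13, -0.155, 0, 0, 0, 0],
    [0.13, -0.155, 0, 0, 0, 0],
    [0.13, -0.155, 0.3, 0, 0, 0],
    [0.13, -0.155, 0.5, 0, 0, 0],
    [0.13, -0.155, 0.7, 0, 0, 0],
    [0.13, -0.155, 0.9, 0, 0, 0],
    [0.13, -0.155, 0.9, 0, 0, 0]
  ]
}}

```text
time: 3.1
eef_pos: [0.5423, -0.0649, 0.1212]
tool_rot: [[0.989, 0.146, -0.005], [0.146, -0.989, -0.001], [-0.005, 0.0, -1.0]]
force: [-0.3, 0.1, 0.3]
width: 0.0485
gripper_force: 0.0
```

Call:
{"method": "play_rows", "body": {
  "commands": [
    [0, 0, 0, 0, 0, 0],
    [0, 0, 0, 0, 0, 0],
    [0, 0, 0, 0, 0, 0],
    [0, 0, 0, 0, 0, 0],
    [0, 0, 0, 0, 0, 0],
    [0, 0, 0, 0, 0, 0]
  ],
  "gripper": -1
}}

```text
time: 3.85
eef_pos: [0.5464, -0.0648, 0.1235]
tool_rot: [[0.989, 0.147, 0.004], [0.147, -0.989, -0.003], [0.003, 0.003, -1.0]]
force: [2.7, -4.4, 2.3]
width: 0.0117
gripper_force: 10.0
```

```bash
cat > arc.py <<'E'
import numpy as np,sys
def arc(H,degs,start=None):
    from plant import manip
    s=manip.observe();R=np.array(s['tool_rot']);p=np.array(s['eef_pos']);H=np.array(H);v=p[:2]-H
    print(p,'r',np.hypot(*v),np.round(s['joint_positions'],1),s['width'],s['force'])
    for f in degs:
        a=np.radians(f);M=np.array([[np.cos(a),-np.sin(a)],[np.sin(a),np.cos(a)]])
        e=H+M@v-p[:2];t=R.T@np.array([*e,0])/.15
        print(f,np.round(t[:2],3),'rz',round(-f/120,3))
E
python3 -c "
from arc import *
arc([.598,-.171],[4,8,14,20,26,32,38,44])"
```

```text
[ 0.54638162 -0.06483279  0.1235279 ] r 0.1180505520665557 [  4.   45.3  -3.6 109.4   6.3  25.2 -85.8] 0.011690902768668134 [ 2.70161932 -4.38737566  2.29614791]
4 [-0.052  0.018] rz -0.033
8 [-0.102  0.04 ] rz -0.067
14 [-0.175  0.079] rz -0.117
20 [-0.242  0.126] rz -0.167
26 [-0.305  0.18 ] rz -0.217
32 [-0.362  0.239] rz -0.267
38 [-0.412  0.305] rz -0.317
44 [-0.455  0.375] rz -0.367
```

Call:
{"method": "play_rows", "body": {
  "commands": [
    [-0.052, 0.018, 0, 0, 0, -0.033],
    [-0.102, 0.04, 0, 0, 0, -0.067],
    [-0.175, 0.079, 0, 0, 0, -0.117],
    [-0.242, 0.126, 0, 0, 0, -0.167],
    [-0.305, 0.18, 0, 0, 0, -0.217],
    [-0.362, 0.239, 0, 0, 0, -0.267],
    [-0.412, 0.305, 0, 0, 0, -0.317],
    [-0.455, 0.375, 0, 0, 0, -0.367]
  ]
}}

```text
time: 4.85
eef_pos: [0.4895, -0.129, 0.1236]
tool_rot: [[0.605, 0.796, 0.008], [0.796, -0.605, -0.0], [0.005, 0.007, -1.0]]
force: [6.9, -2.2, -3.5]
width: 0.0119
gripper_force: 10.0
```

```bash
python3 -c "
from arc import *
arc([.598,-.171],[6,12,18,24,30,36,42,48])"
```

```text
[ 0.4895323  -0.12900429  0.12356368] r 0.11631371879710492 [ 18.2  43.8 -14.1 116.8  26.6  22.  -54.1] 0.011930318358583436 [ 6.88722507 -2.17137628 -3.46044052]
6 [-0.077  0.026] rz -0.05
12 [-0.15   0.061] rz -0.1
18 [-0.22   0.103] rz -0.15
24 [-0.285  0.152] rz -0.2
30 [-0.344  0.207] rz -0.25
36 [-0.397  0.268] rz -0.3
42 [-0.444  0.335] rz -0.35
48 [-0.483  0.406] rz -0.4
```

Call:
{"method": "play_rows", "body": {
  "commands": [
    [-0.077, 0.026, 0, 0, 0, -0.05],
    [-0.15, 0.061, 0, 0, 0, -0.1],
    [-0.22, 0.103, 0, 0, 0, -0.15],
    [-0.285, 0.152, 0, 0, 0, -0.2],
    [-0.344, 0.207, 0, 0, 0, -0.25],
    [-0.397, 0.268, 0, 0, 0, -0.3],
    [-0.46, 0.36, 0, 0, 0, -0.37],
    [-0.483, 0.406, 0, 0, 0, -0.4]
  ]
}}

```text
time: 5.85
eef_pos: [0.4966, -0.2202, 0.1236]
tool_rot: [[-0.189, 0.982, 0.013], [0.982, 0.189, 0.005], [0.003, 0.014, -1.0]]
force: [11.0, 7.2, -7.3]
width: 0.0116
gripper_force: 10.1
```

Call:
{"method": "play_rows", "body": {
  "commands": [
    [0, 0, 0, 0, 0, 0],
    [0, 0, 0, 0, 0, 0],
    [0, 0, 0, 0, 0, 0],
    [0, 0, 0, 0, 0, 0]
  ],
  "gripper": 0
}}

```text
time: 6.35
eef_pos: [0.4894, -0.2232, 0.1227]
tool_rot: [[-0.183, 0.983, -0.001], [0.983, 0.183, -0.001], [-0.0, -0.001, -1.0]]
force: [0.4, 0.1, 0.2]
width: 0.044
gripper_force: 0.0
```

Call:
{"method": "play_rows", "body": {
  "commands": [
    [0, 0, -0.3, 0, 0, 0],
    [0, 0, -0.6, 0, 0, 0],
    [0, 0, -0.9, 0, 0, 0],
    [0, 0, -0.9, 0, 0, 0],
    [0, 0, -0.9, 0, 0, 0]
  ]
}}

```text
time: 6.98
eef_pos: [0.4891, -0.2232, 0.2571]
tool_rot: [[-0.183, 0.983, -0.001], [0.983, 0.183, -0.0], [-0.0, -0.002, -1.0]]
force: [-0.2, -0.7, -0.6]
width: 0.0437
gripper_force: 0.0
```

```bash
python3 - <<'E'
from h import *
im,d=snap('top','top1');w=world('top',d)
cv2.imwrite('pics/c1.png',cv2.resize(im[140:310,240:450,::-1],(741,600),interpolation=2))
i,e=snap('side','side1')
s=manip.observe();print(s['eef_pos'],s['tool_rot'],s['joint_positions'],s['time'])
E
```

```text
[ 0.48888003 -0.22298175  0.25635043] [[-1.83702538e-01  9.82977480e-01 -2.94136520e-03]
 [ 9.82981377e-01  1.83704652e-01  4.62832446e-04]
 [ 9.95296340e-04 -2.80628372e-03 -9.99995567e-01]] [ 43.50503196  37.25629571 -39.97236522 103.96349951  30.41577677
  50.197725    -0.28969441] 7.075
```

View pics/side1.png

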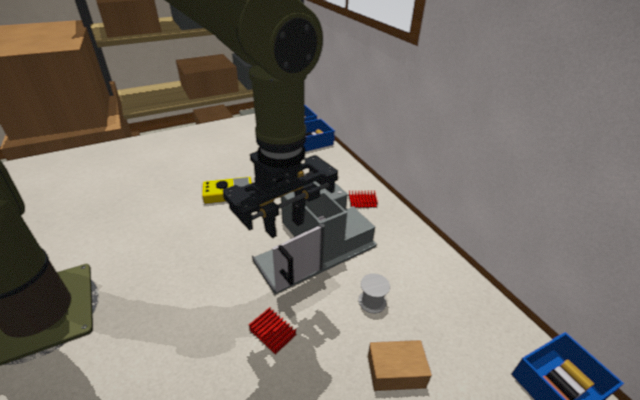

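The side view shows the door standing open over the apron's side (handle at (287,262)), the outlet clear and the gripper raised above it. Next: the lever.

Call:
{"method": "play_rows", "body": {
  "commands": [
    [0.95, 0.65, 0, 0, 0, 0],
    [0.95, 0.65, 0, 0, 0, 0],
    [0.95, 0.65, 0, 0, 0, 0],
    [0.95, 0.65, 0, 0, 0, 0]
  ]
}}

```text
time: 7.58
eef_pos: [0.5604, -0.0595, 0.2569]
tool_rot: [[-0.192, 0.981, -0.0], [0.981, 0.192, 0.003], [0.004, 0.0, -1.0]]
force: [-0.3, -0.8, 0.4]
width: 0.0442
gripper_force: 0.0
```

Call:
{"method": "play_rows", "body": {
  "commands": [
    [0.95, 0.65, 0, 0, 0, 0.08],
    [0.95, 0.65, 0, 0, 0, 0.16],
    [0.95, 0.65, 0, 0, 0, 0.24],
    [0.95, 0.65, 0, 0, 0, 0.32],
    [0.95, 0.65, 0, 0, 0, 0.4],
    [0.95, 0.65, 0, 0, 0, 0.4]
  ]
}}

```text
time: 8.32
eef_pos: [0.6288, 0.0916, 0.2565]
tool_rot: [[0.607, 0.795, -0.002], [0.795, -0.607, -0.002], [-0.003, -0.0, -1.0]]
force: [0.3, 0.2, -0.8]
width: 0.0439
gripper_force: 0.0
```

Call:
{"method": "play_rows", "body": {
  "commands": [
    [0, 0, 0, 0, 0, 0.08],
    [0, 0, 0, 0, 0, 0.16],
    [0, 0, 0, 0, 0, 0.24],
    [0, 0, 0, 0, 0, 0.32],
    [0, 0, 0, 0, 0, 0.4],
    [0, 0, 0, 0, 0, 0.4]
  ]
}}

```text
time: 9.07
eef_pos: [0.629, 0.0921, 0.2571]
tool_rot: [[0.997, 0.083, -0.001], [0.083, -0.997, -0.001], [-0.001, 0.001, -1.0]]
force: [-0.5, 0.3, -0.0]
width: 0.044
gripper_force: 0.0
```

```bash
python3 - <<'E'
from h import *
np.set_printoptions(precision=4,suppress=True)
im,d=snap('side','side2');w=world('side',d).reshape(-1,3);c=im.reshape(-1,3)
s=(c.max(1)<60)&(w[:,2]>.135)&(w[:,2]<.194)&(abs(w[:,0]-.628)<.03)&(abs(w[:,1]-.093)<.03);q=w[s]
print(len(q));
if len(q):print(q.mean(0),q.min(0),q.max(0))
s=manip.observe();print(s['eef_pos'],s['tool_rot'],s['joint_positions'],s['time'])
cv2.imwrite('pics/c2.png',cv2.resize(im[80:300,200:420,::-1],(600,600),interpolation=2))
E
```

```text
69
[0.6256 0.0882 0.1638] [0.6208 0.0842 0.1351] [0.6298 0.0928 0.191 ]
[0.629  0.0922 0.2571] [[ 0.9964  0.0843 -0.0012]
 [ 0.0843 -0.9964 -0.0009]
 [-0.0012  0.0008 -1.    ]] [  -6.9556   40.3577  -10.2381   87.6835    8.3507   52.784  -105.0412] 9.125
```

View pics/c2.png

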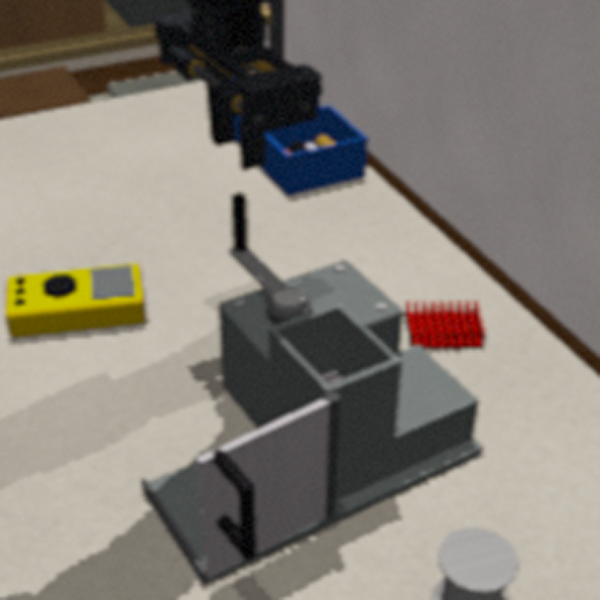

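The crop shows the door open past 90° (crop 270,480), the lever still at home with its post at (238,222), and the gripper above it.

Call:
{"method": "play_rows", "body": {
  "commands": [
    [0, -0.01, 0.2, 0, 0, 0],
    [0, -0.01, 0.4, 0, 0, 0],
    [0, -0.01, 0.61, 0, 0, 0],
    [0, -0.01, 0.61, 0, 0, 0]
  ]
}}

```text
time: 9.62
eef_pos: [0.6273, 0.0937, 0.1638]
tool_rot: [[0.997, 0.083, -0.006], [0.083, -0.997, -0.001], [-0.006, 0.001, -1.0]]
force: [0.2, -0.2, 1.3]
width: 0.0439
gripper_force: 0.0
```

Call:
{"method": "play_rows", "body": {
  "commands": [
    [0, 0, 0, 0, 0, 0],
    [0, 0, 0, 0, 0, 0],
    [0, 0, 0, 0, 0, 0],
    [0, 0, 0, 0, 0, 0],
    [0, 0, 0, 0, 0, 0]
  ],
  "gripper": -1,
  "squeeze": 45
}}

```text
time: 10.25
eef_pos: [0.6298, 0.0947, 0.1672]
tool_rot: [[0.997, 0.08, 0.002], [0.08, -0.997, 0.0], [0.002, -0.0, -1.0]]
force: [-0.2, 0.8, 6.3]
width: 0.015
gripper_force: 45.0
```

```bash
python3 -c "
from arc import *
arc([.6376,-.0006],[4,8,12,16,20,24,28,32])"
```

```text
[0.62983066 0.09469709 0.16721483] r 0.09561326849383682 [  -7.7   46.6   -9.2   92.3   10.    41.8 -106.9] 0.014993919725077747 [-0.21900926  0.76230981  6.29004835]
4 [-0.044  0.002] rz -0.033
8 [-0.089  0.006] rz -0.067
12 [-0.133  0.014] rz -0.1
16 [-0.176  0.025] rz -0.133
20 [-0.218  0.039] rz -0.167
24 [-0.259  0.055] rz -0.2
28 [-0.299  0.075] rz -0.233
32 [-0.338  0.097] rz -0.267
```

Call:
{"method": "play_rows", "body": {
  "commands": [
    [-0.044, 0.002, 0, 0, 0, -0.033],
    [-0.089, 0.006, 0, 0, 0, -0.067],
    [-0.133, 0.014, 0, 0, 0, -0.1],
    [-0.176, 0.025, 0, 0, 0, -0.133],
    [-0.218, 0.039, 0, 0, 0, -0.167],
    [-0.259, 0.055, 0, 0, 0, -0.2],
    [-0.299, 0.075, 0, 0, 0, -0.233],
    [-0.338, 0.097, 0, 0, 0, -0.267]
  ]
}}

```text
time: 11.25
eef_pos: [0.5838, 0.0776, 0.1673]
tool_rot: [[0.802, 0.598, 0.009], [0.598, -0.802, 0.004], [0.01, 0.002, -1.0]]
force: [6.9, 1.8, -1.3]
width: 0.0148
gripper_force: 45.0
```

```bash
python3 -c "
from arc import *
p=np.array([.6376,-.0006])
arc(p,[4,8,12,16,20,24,28,32,35,38])
from plant import manip
e=np.array(manip.observe()['eef_pos'])[:2]-p;print(np.degrees(np.arctan2(e[1],e[0]))-95.05)
print(manip.observe()['tool_rot'])"
```

```text
[0.58378055 0.07764318 0.16727637] r 0.09496592962862131 [ -1.7  44.1 -17.9 101.1  20.4  37.4 -84.3] 0.014825670067575951 [ 6.86923693  1.75050775 -1.27418374]
4 [-0.044 -0.   ] rz -0.033
8 [-0.088  0.003] rz -0.067
12 [-0.132  0.009] rz -0.1
16 [-0.175  0.018] rz -0.133
20 [-0.218  0.03 ] rz -0.167
24 [-0.259  0.045] rz -0.2
28 [-0.3    0.063] rz -0.233
32 [-0.339  0.083] rz -0.267
35 [-0.367  0.101] rz -0.292
38 [-0.395  0.119] rz -0.317
29.47207920490642
[[ 0.80170124  0.59765787  0.00895516]
 [ 0.59764746 -0.80174858  0.00409074]
 [ 0.00962465  0.00207248 -0.99995153]]
```

Call:
{"method": "play_rows", "body": {
  "commands": [
    [-0.044, 0, 0, 0, 0, -0.033],
    [-0.088, 0.003, 0, 0, 0, -0.067],
    [-0.132, 0.009, 0, 0, 0, -0.1],
    [-0.175, 0.018, 0, 0, 0, -0.133],
    [-0.218, 0.03, 0, 0, 0, -0.167],
    [-0.259, 0.045, 0, 0, 0, -0.2],
    [-0.3, 0.063, 0, 0, 0, -0.233],
    [-0.339, 0.083, 0, 0, 0, -0.267]
  ]
}}

```text
time: 12.25
eef_pos: [0.5513, 0.0378, 0.1673]
tool_rot: [[0.363, 0.932, 0.01], [0.932, -0.363, 0.006], [0.009, 0.008, -1.0]]
force: [9.5, 3.2, -3.5]
width: 0.0146
gripper_force: 45.0
```

```bash
python3 -c "
from arc import *
p=np.array([.6376,-.0006])
arc(p,[3,6,9])
from plant import manip
e=np.array(manip.observe()['eef_pos'])[:2]-p;print(np.degrees(np.arctan2(e[1],e[0]))-95.05)"
```

```text
[0.55132077 0.03780224 0.16725748] r 0.09443959729011679 [  7.2  43.1 -26.6 107.2  30.8  36.2 -59.7] 0.014629236498598536 [ 9.52728535  3.16047274 -3.48755798]
3 [-0.033 -0.001] rz -0.025
6 [-0.066  0.   ] rz -0.05
9 [-0.099  0.003] rz -0.075
60.95650962913591
```

Call:
{"method": "play_rows", "body": {
  "commands": [
    [-0.033, 0, 0, 0, 0, -0.025],
    [-0.06, 0, 0, 0, 0, -0.04],
    [-0.06, 0, 0, 0, 0, -0.04],
    [-0.06, 0, 0, 0, 0, -0.04]
  ]
}}

```text
time: 12.75
eef_pos: [0.5499, 0.0341, 0.1673]
tool_rot: [[0.282, 0.959, 0.014], [0.959, -0.282, 0.013], [0.016, 0.01, -1.0]]
force: [13.6, 11.6, -10.3]
width: 0.0148
gripper_force: 45.0
```

```bash
python3 -c "
from arc import *
p=np.array([.6376,-.0006])
arc(p,[3])
from plant import manip
e=np.array(manip.observe()['eef_pos'])[:2]-p;print(np.degrees(np.arctan2(e[1],e[0]))-95.05)"
```

```text
[0.54992962 0.03408925 0.16733569] r 0.09428382618837122 [  8.7  43.2 -28.2 107.7  32.2  36.1 -55.7] 0.014813561473334297 [ 13.57672367  11.58845184 -10.30174742]
3 [-0.033 -0.002] rz -0.025
63.36237886959118
```

Call:
{"method": "play_rows", "body": {
  "commands": [
    [0, 0, 0, 0, 0, 0],
    [0, 0, 0, 0, 0, 0],
    [0, 0, 0, 0, 0, 0],
    [0, 0, 0, 0, 0, 0],
    [0, 0, 0, 0, 0, 0],
    [0, 0, 0, 0, 0, 0],
    [0, 0, 0, 0, 0, 0],
    [0, 0, 0, 0, 0, 0]
  ],
  "gripper": 0.4
}}

```text
time: 13.75
eef_pos: [0.5432, 0.0273, 0.1662]
tool_rot: [[0.285, 0.959, 0.0], [0.959, -0.285, -0.0], [-0.0, 0.0, -1.0]]
force: [0.5, 0.7, 0.0]
width: 0.0615
gripper_force: 0.0
```

Call:
{"method": "play_rows", "body": {
  "commands": [
    [0, 0, 0, 0, 0, 0],
    [0, 0, -0.3, 0, 0, 0],
    [0, 0, -0.6, 0, 0, 0],
    [0, 0, -0.9, 0, 0, 0],
    [0, 0, -0.9, 0, 0, 0],
    [0, 0, -0.9, 0, 0, 0],
    [0, 0, -0.9, 0, 0, 0],
    [0, 0, -0.9, 0, 0, 0]
  ]
}}

```text
time: 14.75
eef_pos: [0.5426, 0.0271, 0.3001]
tool_rot: [[0.284, 0.959, -0.002], [0.959, -0.284, -0.0], [-0.001, -0.002, -1.0]]
force: [0.8, -0.7, 0.1]
width: 0.0615
gripper_force: 0.0
```

Call:
{"method": "play_rows", "body": {
  "commands": [
    [-0.8, -0.8, 0, 0, 0, 0],
    [-0.8, -0.8, 0, 0, 0, 0],
    [-0.8, -0.8, 0, 0, 0, 0],
    [-0.8, -0.8, 0, 0, 0, 0],
    [-0.8, -0.8, 0, 0, 0, 0],
    [-0.8, -0.8, 0, 0, 0, 0],
    [-0.8, -0.8, 0, 0, 0, 0],
    [-0.8, -0.8, 0, 0, 0, 0]
  ]
}}

```text
time: 15.75
eef_pos: [0.3943, -0.0533, 0.3011]
tool_rot: [[0.284, 0.959, 0.0], [0.959, -0.284, 0.0], [0.0, -0.0, -1.0]]
force: [0.6, -0.6, -0.4]
width: 0.0617
gripper_force: 0.0
```

```bash
python3 - <<'E'
from h import *
np.set_printoptions(precision=4,suppress=True)
im,d=snap('side','side3');t,dt=snap('top','top3');w=world('side',d).reshape(-1,3);c=im.reshape(-1,3)
q=w[(c.max(1)<60)&(w[:,2]>.135)&(w[:,2]<.194)&(abs(w[:,0]-.628)<.03)&(abs(w[:,1]-.093)<.03)]
print(len(q),q.mean(0) if len(q) else '')
s=manip.observe();print(s['eef_pos'],s['force'],s['time'])
a=cv2.resize(im[120:300,220:400,::-1],(400,400),interpolation=2);b=cv2.resize(t[140:300,250:410,::-1],(400,400),interpolation=2)
cv2.imwrite('pics/c3.png',np.hstack([a,b]))
W=world('top',dt).reshape(-1,3);y=np.radians(5.05);R=np.array([[np.cos(y),-np.sin(y)],[np.sin(y),np.cos(y)]])
for n,V in(('side',w),('top',W)):
    Q=(V[:,:2]-[.5966,-.1047])@R*1000
    k=(V[:,2]>.022)&(V[:,2]<.045)&(Q[:,0]<-3)&(Q[:,0]>-128)&(Q[:,1]>-52)&(Q[:,1]<60)
    print(n,k.sum(),np.percentile(Q[k],[3,50,97],axis=0) if k.sum() else '',np.median(V[k,2]) if k.sum() else '')
E
```

```text
65 [0.6258 0.0883 0.1645]
[ 0.3941 -0.0534  0.3011] [-0.347  -0.4844  1.1047] 15.85
side 0  
top 324 [[-71.7282 -38.506 ]
 [-42.2263   0.3881]
 [-14.8796  39.5588]] 0.03238065047085281
```

View pics/c3.png

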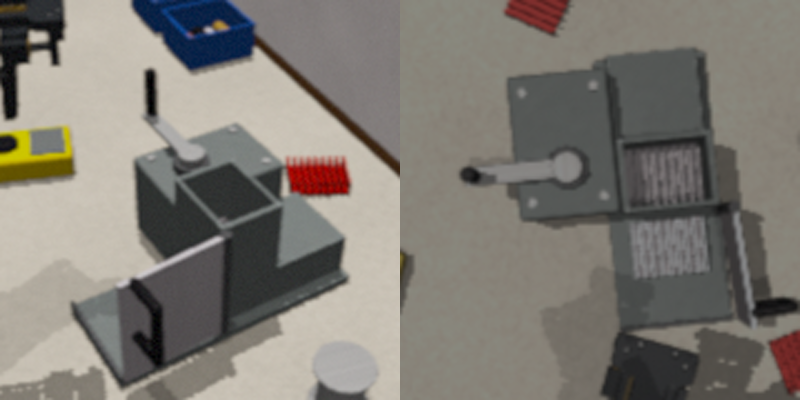

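The crop shows the lever home (left post at (150,92)), the door open (right (742,265)), and one sink on the apron (right (668,247)) at about x −43, y 0 mm. I'll check that the stack dropped, then hand in.

```bash
python3 - <<'E'
from h import *
W=world('top',np.load('pics/top3.npy')).reshape(-1,3);W0=world('top',np.load('pics/top0.npy')).reshape(-1,3)
y=np.radians(5.05);R=np.array([[np.cos(y),-np.sin(y)],[np.sin(y),np.cos(y)]])
z=[]
for V in(W0,W):
    Q=(V[:,:2]-[.5966,-.1047])@R*1000
    k=(Q[:,0]>15)&(Q[:,0]<55)&(abs(Q[:,1])<30)&(V[:,2]<.12);z.append(np.percentile(V[k,2],[50,90]))
print(z)
if z[1][1]<.065 and z[0][1]-z[1][1]>.015: print(manip.sign_off())
E
```

```text
[array([0.06614611, 0.07943732]), array([0.05631914, 0.07080439])]
```

```bash
python3 - <<'E'
from h import *
y=np.radians(5.05);R=np.array([[np.cos(y),-np.sin(y)],[np.sin(y),np.cos(y)]])
for t in('top0','top3'):
    V=world('top',np.load(f'pics/{t}.npy')).reshape(-1,3)
    Q=(V[:,:2]-[.5966,-.1047])@R*1000
    k=(Q[:,0]>3)&(Q[:,0]<66)&(abs(Q[:,1])<38)&(V[:,2]<.14)
    print(t,np.histogram(V[k,2]*1000,bins=range(20,141,8)))
    k&=(V[:,2]<.09);print(np.percentile(Q[k],[3,97],axis=0))
E
```

```text
top0 (array([  1,   0,   3,   0, 105, 274,  94, 180,   1,   0,   0,   0,   0,
         0,   0]), array([ 20,  28,  36,  44,  52,  60,  68,  76,  84,  92, 100, 108, 116,
       124, 132, 140]))
[[  5.133582   -36.35758854]
 [ 62.99873411  35.10151298]]
top3 (array([  0,   5,  74, 133, 199, 133,  79,  14,   0,   0,   0,   0,   0,
         0,   0]), array([ 20,  28,  36,  44,  52,  60,  68,  76,  84,  92, 100, 108, 116,
       124, 132, 140]))
[[  5.72281529 -36.45587902]
 [ 63.74850913  35.2328922 ]]
```

The heights in the magazine are spread out, which may mean the stack is tilted. I'll fit it.

```bash
python3 - <<'E'
from h import *
y=np.radians(5.05);R=np.array([[np.cos(y),-np.sin(y)],[np.sin(y),np.cos(y)]])
im,d=snap('top','top4');print(manip.observe()['time'])
for t in('top0','top3','top4'):
    V=world('top',np.load(f'pics/{t}.npy')).reshape(-1,3)
    Q=(V[:,:2]-[.5966,-.1047])@R*1000;Z=V[:,2]*1000
    print(t)
    for a in range(5,65,10):
        print(a,[ '%d/%d'%tuple(np.percentile(Z[k],[25,92])) if k.sum()>3 else '-' for b in range(-38,38,15) for k in [(Q[:,0]>a)&(Q[:,0]<a+10)&(Q[:,1]>b)&(Q[:,1]<b+15)&(Z<140)]])
cv2.imwrite('pics/c4.png',cv2.resize(im[180:260,325:395,::-1],(525,600),interpolation=2))
E
```

```text
15.9
top0
5 ['61/79', '62/80', '61/77', '61/79', '60/80', '42/91']
15 ['61/78', '61/80', '59/78', '62/79', '60/80', '76/107']
25 ['61/80', '63/78', '61/78', '62/77', '60/78', '60/115']
35 ['60/79', '63/80', '61/80', '62/79', '60/77', '67/107']
45 ['63/79', '60/80', '62/80', '65/79', '59/77', '75/117']
55 ['61/80', '62/79', '58/76', '62/78', '59/77', '32/77']
top3
5 ['22/59', '40/57', '19/56', '39/59', '26/57', '45/78']
15 ['44/60', '45/62', '42/60', '43/62', '41/60', '60/109']
25 ['49/62', '49/66', '48/66', '48/67', '45/66', '44/118']
35 ['51/67', '50/70', '49/70', '52/69', '51/68', '64/104']
45 ['55/74', '55/73', '54/73', '55/75', '53/77', '72/117']
55 ['56/77', '60/78', '56/72', '60/74', '59/69', '23/73']
top4
5 ['22/58', '39/59', '11/58', '37/59', '24/58', '43/75']
15 ['44/63', '44/61', '42/63', '45/63', '42/59', '62/104']
25 ['46/65', '47/67', '46/67', '47/67', '46/69', '61/117']
35 ['52/68', '53/69', '51/69', '52/70', '51/71', '54/107']
45 ['55/75', '56/73', '54/74', '54/73', '54/68', '70/118']
55 ['57/78', '59/74', '58/75', '59/77', '59/74', '28/71']
```

View pics/c4.png

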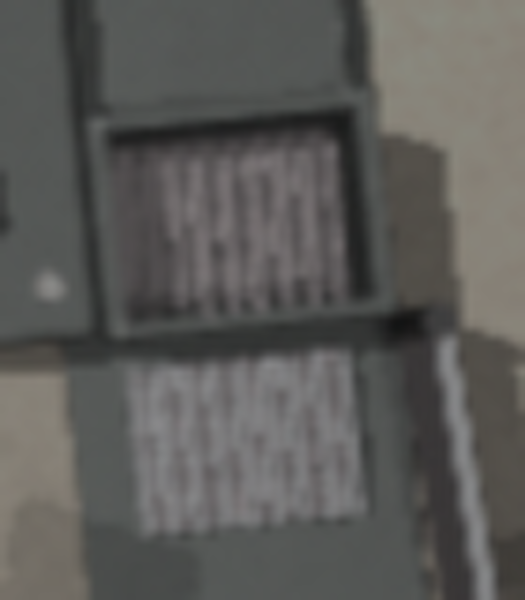

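The sink stack is tilted, with its front down and its rear about 20 mm high. I'll wait to see whether it settles.

Call:
{"method": "play_rows", "body": {
  "commands": [
    [0, 0, 0, 0, 0, 0],
    [0, 0, 0, 0, 0, 0],
    [0, 0, 0, 0, 0, 0],
    [0, 0, 0, 0, 0, 0],
    [0, 0, 0, 0, 0, 0],
    [0, 0, 0, 0, 0, 0],
    [0, 0, 0, 0, 0, 0],
    [0, 0, 0, 0, 0, 0]
  ]
}}

```text
time: 16.9
eef_pos: [0.394, -0.0537, 0.3012]
tool_rot: [[0.285, 0.959, 0.0], [0.959, -0.285, -0.0], [-0.0, 0.0, -1.0]]
force: [0.3, 0.7, 0.3]
width: 0.0619
gripper_force: 0.0
```

```bash
cat > chk.py <<'E'
from h import *
import sys
y=np.radians(5.05);R=np.array([[np.cos(y),-np.sin(y)],[np.sin(y),np.cos(y)]])
t=sys.argv[1];D=[]
for i in range(4): im,d=manip.camera('top');D.append(d)
cv2.imwrite(f'pics/{t}.png',im[:,:,::-1]);d=np.median(D,0)
V=world('top',d).reshape(-1,3);Q=(V[:,:2]-[.5966,-.1047])@R*1000;Z=V[:,2]*1000
for a in range(5,65,10):
    k=(Q[:,0]>a)&(Q[:,0]<a+10)&(abs(Q[:,1])<36)&(Z<140);print(a,np.percentile(Z[k],[10,25,50,75,92]).round(1))
k=(Z>22)&(Z<45)&(Q[:,0]<-3)&(Q[:,0]>-128)&(Q[:,1]>-52)&(Q[:,1]<60)
print('sink0',np.percentile(Q[k],[2,98],axis=0).round(1),np.percentile(Z[k],92))
im,d=manip.camera('side');V=world('side',d).reshape(-1,3);k=(im.reshape(-1,3).max(1)<60)&(V[:,2]>.135)&(V[:,2]<.194)&(abs(V[:,0]-.628)<.03)&(abs(V[:,1]-.093)<.03)
q=V[k].mean(0)[:2]+.006*np.array([.38,.92]);e=q-[.6376,-.0006];print('lever deg',np.degrees(np.arctan2(e[1],e[0]))-95.05,manip.observe()['time'])
V=world('side',np.load('pics/side0.npy')).reshape(-1,3);im=cv2.imread('pics/side0.png');k=(im.reshape(-1,3).max(1)<60)&(V[:,2]>.135)&(V[:,2]<.194)&(abs(V[:,0]-.628)<.03)&(abs(V[:,1]-.093)<.03)
q=V[k].mean(0)[:2]+.006*np.array([.38,.92]);e=q-[.6376,-.0006];print('lever deg at start',np.degrees(np.arctan2(e[1],e[0]))-95.05)
E
python3 chk.py top5
```

```text
5 [11.3 37.7 41.9 56.1 58.4]
15 [42.2 43.4 45.9 60.1 62.4]
25 [46.1 47.7 49.8 63.4 66.1]
35 [49.9 51.2 53.2 67.4 69.8]
45 [53.3 55.1 57.6 72.3 74.1]
55 [57.  58.5 61.5 68.7 74.9]
sink0 [[-71.9 -38.8]
 [-14.7  40. ]] 35.420232711466056
lever deg 0.7493277351771184 17.15
lever deg at start 0.6792085037752855
```

The stack is stable. The front of sink1 is on the floor, and its rear rests about 22 mm up, apparently on the pusher.

| Sink | Underside middle | Limit | Position in magazine |
|---|---|---|---|
| sink1 | z ≈ 23 mm | under 30 mm | inside, x ≈ 40 mm |
| sink2 | z ≈ 45 mm | under 60 mm | inside |

Both are within the stated limits, and reaching into the magazine could feed a second sink. I'm handing in as it is.

```bash
python3 -c "
from plant import manip
print(manip.sign_off())"
```

```text
the job is handed in; nothing more can be done
None
```

The job is handed in with no verdict shown: the door is open at about 1.65 rad, the lever went once to its stop and is back home, and one heat sink lies flat on the apron at about x −43, y 0 mm; the other two stayed in the magazine and dropped, but rest tilted about 22° with the rear high, inside the stated height limits by my estimate.

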